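# Pair overload relays with their contactors

## Task

Make up two motor-starter sets: the two black overload relays on the bench each belong to the grey contactor of exactly their own width. Push each relay gently along the bench, without gripping, lifting or toppling it, until it butts square and centred against the robot-facing end of its contactor. Leave the contactors about where they stand and do not disturb the other goods.

Things in the scene. Friction and masses are not known exactly. Their poses are not given: they have to be found in the camera images.
- contactor_narrow: narrow contactor: loose grey stepped block, 45 mm wide (y), 76 long (x), 50 high at both ends, 84 high over the middle 44 of its length; 0.36 kg. Origin: centre of underside, z up. Its flat -x end, 38 mm from the origin, faces the robot within 12 degrees: the narrow relay belongs against it.
- relay_narrow_mid (a point): centre of the narrow overload relay, 28 mm above the bench: a loose black block, 45 mm wide (y), 50 long (x), flat ends and sides 46 high, a raised band (56) with a white dial on top. z up; +x points away from the robot within 25 degrees. Docked, it lies at x = -63, y = 0 mm in its contactor's frame. One relay starts about 120 mm nearer the contactors than the other; either may be the one.
- relay_narrow: the narrow relay again: origin at the centre of its underside, axes as above; 0.16 kg, slides when pushed low on an end or side with about 1 to 5 N
- contactor_middle: middle contactor: loose grey stepped block, 57 mm wide (y), 76 long (x), 50 high at both ends, 84 high over the middle 44 of its length; 0.45 kg. Origin: centre of underside, z up. Its flat -x end, 38 mm from the origin, faces the robot within 12 degrees; no relay here has its width, so it stays unpaired.
- contactor_wide: wide contactor: loose grey stepped block, 70 mm wide (y), 76 long (x), 50 high at both ends, 84 high over the middle 44 of its length; 0.55 kg. Origin: centre of underside, z up. Its flat -x end, 38 mm from the origin, faces the robot within 12 degrees: the wide relay belongs against it.
- relay_wide_mid (a point): centre of the wide overload relay, 28 mm above the bench: a loose black block, 70 mm wide (y), 50 long (x), flat ends and sides 46 high, a raised band (56) with a white dial on top. z up; +x points away from the robot within 25 degrees. Docked, it lies at x = -63, y = 0 mm in its contactor's frame. One relay starts about 120 mm nearer the contactors than the other; either may be the one.
- relay_wide: the wide relay again: origin at the centre of its underside, axes as above; 0.26 kg, slides when pushed low on an end or side with about 1 to 5 N
- breaker_left: single breaker, white, 80 x 18 x 73 mm, standing among the contactors; a loose bystander; origin at the centre of its underside, x along its first size
- breaker_right: single breaker, white, 80 x 18 x 73 mm, standing among the contactors; a loose bystander; origin at the centre of its underside, x along its first size
- breaker_triple: triple breaker, white, 80 x 54 x 73 mm, off to the right of the robot; a loose bystander; origin at the centre of its underside, x along its first size
- carton_small: small brown carton, 90 x 70 x 60 mm, off to the left; a loose bystander; origin at the centre of its underside, x along its first size
- carton_white: white carton, 100 x 80 x 75 mm, off to the right; a loose bystander; origin at the centre of its underside, x along its first size
- screwdriver: screwdriver, 200 mm long (x), red handle, lying off to the left; a loose bystander; origin at the centre of its underside, x along its first size

How it is judged:
By the outcome, as a careful person would: the job done as asked, in the order asked, and still so for the second after the job is handed in, with the robot touching nothing.
It also fails if it takes over 64 s, if anything falls off the work surface, if the arm or the gripper's body presses on something with over 40 N, if the wrist force passes 120 N, or if a joint passes its speed limit or range.

## Robot

A 6-joint arm with a two-finger parallel gripper is mounted at the origin on the work surface. World frame = base frame: x ahead of the robot, y to its left, z up, the work surface at z = 0. Lengths are in m, angles in rad, forces in N, time in s.
With the tool pointing down it reaches from about 0.325 to 0.85 m from the base axis. Payload 15.5 kg.
Tool frame: the origin (TCP) lies midway between the tips of the shut fingers; the grasp point (between the pads) lies 19 mm behind it; z points along the fingers, y is the direction in which the jaws open and shut (so a half turn about z gives the same grasp; the last joint's range is limited). The gripper opens to 91 mm and grips with 3 to 60 N. Pads are 32 mm wide; open, the fingers measure 118 mm over their backs; the gripper's body (76 mm by 178 mm) begins 60 mm behind the grasp point.
Start: joints at [-1.415, 0.494, 1.345, -0, 1.302, -0.096], TCP at [0.155, -0.605, 0.214] pointing down, gripper open.
Joint ranges: [-2.91, 2.91], [-0.82, 2.16], [0.22, 2.67], [-1.22, 4.37], [0.12, 2.79], [-3.08, 3.08]. Speed limits (rad/s): [1.89, 1.89, 2.57, 3.01, 3.01, 3.01].

## Interface

Orientations are given as a unit quaternion [x, y, z, w].
In Python, from plant import status, vision, robot gives the robot as it stands.
- The arm moves only by the tool jog_arm, never from a script. Its argument "motion" is a list that holds one entry, the list of rows, each a list of 5 numbers: the shift along the world's x, y, z in cm, then the turn about the world's z in degrees, then the finger opening in cm, from 0 to 9.12. In form: [[[tx, ty, tz, twist, claw], ...]]. A call has 1 to 8 rows; each row is the pose to reach, as a shift and turn from the pose commanded when the call began; what a row does not reach only later rows make up. A row lasts 1/8 s, in which the tool goes at most 62.5 mm and 10.7 degrees, less where a joint would pass 70% of its speed; a pose out of reach is approached as far as the arm can. A call with a gripper value outside its range is refused whole. The fingers move at their own pace and stop on an object; "newtons" is the grip in N (left out, the last holds). Time passes only in rows, so rows that repeat a pose let the fingers close. It gives the time, the measured TCP pose, the force and the opening at its end, in the units of the state.
- status.read_state(): the state, without advancing time (a new reading comes with each control period).
- vision.snapshot(name): name is "side" or "top"; returns the picture (480x640x3 uint8, red, green, blue); there is no depth.
- vision.camera_info(name): a dict with "K" (3x3 intrinsics, pixels), "k1" (the pictures are not rectified: a ray, as slopes to the right and down, at radius r is drawn at 1 + k1 r^2 times it, then the intrinsics apply), "world_to_cam" (4x4, takes a point from world to camera coordinates). Camera axes: x right, y down, z forward; pixel columns grow to the right and rows downward; lengths in m; the calibration is good to about 2 mm. A picture is of the moment at which its call begins. camera_info takes no time and is no camera call.
- robot.close_job(): hands the job in, once; it reports no verdict.
The state is a dict: "clock": time; "qpos": joint angles; "joint_vel": joint speeds; "tau": joint torques, N m; "ee_pos": TCP position; "tcp_rot": TCP orientation; "ft_force": force on the tool from outside, world axes, zero at the start; "ft_torque": the same for the moment, N m; "width": opening from 0.0 (shut) to 1.0 (fully open).
Only numpy, scipy, OpenCV 4.12 (cv2) and the standard library are available. Lean on these libraries where they do the work, as an engineer would, in place of code of your own. Each camera call takes 0.05 s, during which the arm holds its last target. There are 200 camera calls.

## Working session

There is one attempt and no reset: what is moved stays moved. The work goes in short steps, Python scripts to look and compute and a tool call to move; the robot and the scene stay as the last step left them, time stands still between calls to the robot, and variables do not carry over. Pictures are saved under pics/ and viewed, about 8 in all and at most 12, crops included, and the job is handed in when it is done.

Besides the shell and the picture viewer there is one more tool, called as a command line: name --argument value ..., lists and objects as JSON in quotes. jog_arm: Moves the arm, as the interface text tells. Its arguments: {"type":"object","properties":{"motion":{"type":"array"},"newtons":{"type":"number"}},"required":["motion"]}

```bash
mkdir -p pics; python3 - <<'E'
from plant import status, vision, robot
import cv2
for n in ("top","side"):
    im=vision.snapshot(n); cv2.imwrite(f"pics/{n}0.png",im[:,:,::-1])
    print(n,vision.camera_info(n))
print(status.read_state())
E
```

```text
top {'K': array([[461.32814981,   0.        , 323.58180192],
       [  0.        , 461.32814981, 236.97469446],
       [  0.        ,   0.        ,   1.        ]]), 'k1': 0.030312054206512742, 'world_to_cam': array([[ 0.02587335, -0.99966371, -0.00174136, -0.00697108],
       [-0.98930731, -0.02535512, -0.14362506,  0.55747686],
       [ 0.14353261,  0.0054388 , -0.98963064,  0.93948647],
       [ 0.        ,  0.        ,  0.        ,  1.        ]])}
side {'K': array([[472.30487759,   0.        , 317.54881825],
       [  0.        , 472.30487759, 239.64823966],
       [  0.        ,   0.        ,   1.        ]]), 'k1': -0.04995291232508707, 'world_to_cam': array([[ 0.9932052 , -0.11532826, -0.01558261, -0.55602584],
       [-0.08985155, -0.67483061, -0.73248232,  0.10253101],
       [ 0.07396028,  0.72890537, -0.6806077 ,  1.13223881],
       [ 0.        ,  0.        ,  0.        ,  1.        ]])}
{'clock': 0.1, 'qpos': array([-1.41550111e+00,  4.94128597e-01,  1.34608779e+00,  8.86536504e-06,
        1.30250115e+00, -9.54728803e-02]), 'joint_vel': array([ 0.00059692, -0.00155694, -0.00083686, -0.00127466,  0.00209639,
       -0.00188252]), 'tau': array([ 2.44708244e-03, -8.80235338e+01, -3.82547021e+01,  7.06373155e-02,
        4.82315104e-02, -3.85648718e-05]), 'ee_pos': array([ 0.15505998, -0.605094  ,  0.21338689]), 'tcp_rot': array([ 9.92149703e-01,  1.25054589e-01, -1.25492773e-05, -5.62318710e-04]), 'ft_force': array([ 0.23539489, -0.50041717,  0.11320365]), 'ft_torque': array([-0.02460945, -0.07230728,  0.00321597]), 'width': 0.9977243063478735}
```

View pics/top0.png

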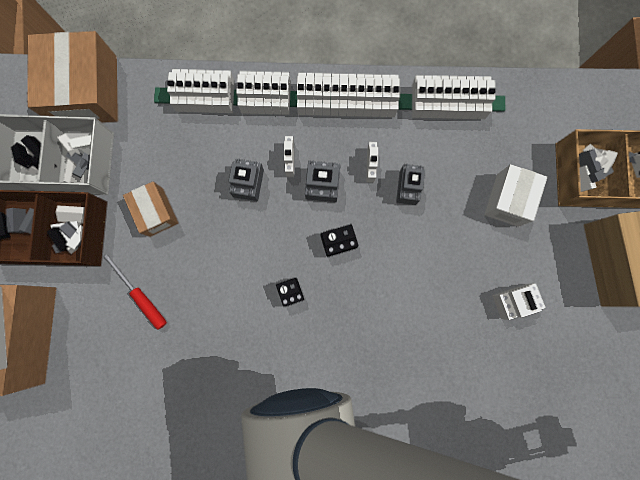

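View pics/side0.png

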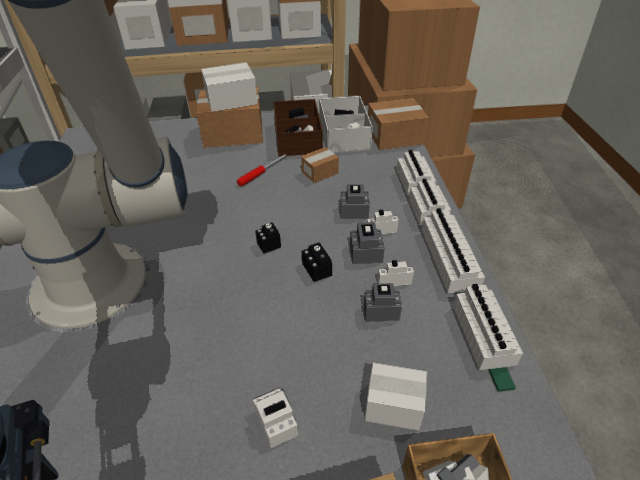

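Layout as seen: relays at (340,240) (wide, nearer the contactors) and (289,292) (narrow). The contactors are at (245,180), (322,182) and (411,184), so centre looks wide and right looks narrow. I'll zoom in to check.

```bash
python3 - <<'E'
import cv2,numpy as np
a=cv2.imread("pics/top0.png")[130:315,210:450]
a=cv2.convertScaleAbs(cv2.resize(a,None,fx=3.3,fy=3.2,interpolation=cv2.INTER_CUBIC) if 0 else cv2.resize(a,None,fx=3.2,fy=3.2,interpolation=cv2.INTER_CUBIC),alpha=1.6)
cv2.imwrite("pics/topc.png",a)
im=cv2.imread("pics/top0.png");h=cv2.cvtColor(im,cv2.COLOR_BGR2HSV)[...,2]
for x,y in((340,252),(289,302),(340,240),(322,198),(322,185),(245,196),(411,200),(400,230),(310,255)): print((x,y),im[y,x])
for r in (241,): print(h[r,315:365])
print(h[155:215,322])
E
```

```text
(340, 252) [0 0 0]
(289, 302) [28 25 25]
(340, 240) [36 34 33]
(322, 198) [42 39 39]
(322, 185) [80 81 78]
(245, 196) [42 38 39]
(411, 200) [31 30 29]
(400, 230) [140 136 136]
(310, 255) [128 128 127]
[ 85  92  93  90  92  92 102  27  11  24  29  29  26  29  25  15  10  11
  14  19  27  32  33  36  29  26  23  19  21  21  29  25  25  25  18  42
 150 152  88  28  24  19  86 136 133 128 131 129 131 134]
[133 136 137 129 127 137 132 111 115 152 130 103 111  91  37   0 148 226
 231 229 232 229 144  14  23   9  41  94 113 112  81  36  39  48  54 104
 152 164 156 131 102  72  33  42  39  38  58 107 125 117 124 123 122 121
 117 129 135 139 136 137]
```

View pics/topc.png

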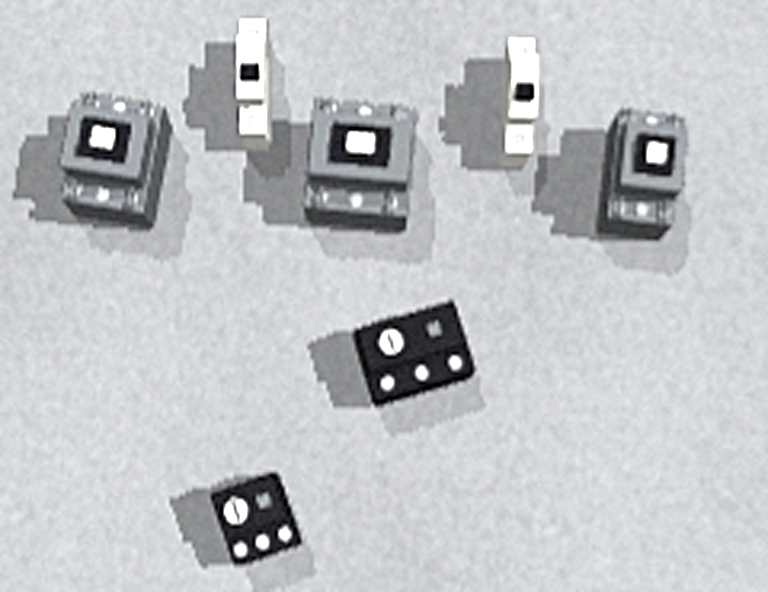

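The crop (3.2x) confirms it: left is middle width, centre is wide, right is narrow. I'll use the end-face corners I read off it. Wide contactor: bottom (306,219)/(404,231), end top (305,211)/(405,222). Narrow contactor: bottom (598,233)/(668,240). The relays I'll measure by contour.

```bash
cat > h.py <<'E'
import cv2,numpy as np
from plant import vision
def plane(px,z,cam="top"):
    "pixels -> world xy on the plane at height z"
    c=vision.camera_info(cam);T=c["world_to_cam"];R,t=T[:3,:3],T[:3,3]
    p=cv2.undistortPoints(np.float64(px).reshape(-1,1,2),c["K"],np.array([c["k1"],0,0,0.]))[:,0]
    d=np.c_[p,np.ones(len(p))]@R; o=-R.T@t
    return (o+d*((z-o[2])/d[:,2])[:,None])[:,:2]
def proj(P,cam="top"):
    c=vision.camera_info(cam);T=c["world_to_cam"];r=cv2.Rodrigues(T[:3,:3])[0]
    return cv2.projectPoints(np.float64(P).reshape(-1,1,3),r,T[:3,3],c["K"],np.array([c["k1"],0,0,0.]))[0][:,0]
def relay(im,guess,thr=70,z=.023):
    "relay silhouette -> rectangle on mid-height plane: centre, sides (mm), yaw (deg)"
    k=4;u,v=guess;g=cv2.resize(im[v-45:v+45,u-45:u+45].max(2),None,fx=k,fy=k,interpolation=cv2.INTER_CUBIC)
    m=cv2.morphologyEx((g<thr).astype(np.uint8),cv2.MORPH_OPEN,np.ones((9,9)))
    cs=cv2.findContours(m,cv2.RETR_EXTERNAL,cv2.CHAIN_APPROX_NONE)[0]
    c=min(cs,key=lambda c:abs(cv2.pointPolygonTest(c,(45*k,45*k),True)) if cv2.contourArea(c)>2000 and cv2.pointPolygonTest(c,(45*k,45*k),True)<0 else (-1 if cv2.contourArea(c)>2000 else 1e9))
    q=plane((c[:,0]+.5)/k-.5+[u-45,v-45],z)
    ce,s,a=cv2.minAreaRect(np.float32(q*1000)); a=(a+45)%90-45
    return np.round(ce,1),np.round(s,1),round(a,1)
E
python3 - <<'E'
from h import *
im=cv2.imread("pics/top0.png")
for n,g in(("wide",(340,240)),("narrow",(289,292))): print(n,relay(im,g))
f=lambda p:(np.array(p)+.5)/3.2-.5+[210,130]
C={"wide":[((306,219),(404,231),0),((305,211),(405,222),.05)],
"narrow":[((598,233),(668,240),0),((606,222),(671,228),.05)],
"mid":[((69,212),(151,228),0),((65,202),(146,212),.05)]}
for n,L in C.items():
  for a,b,z in L:
    A,B=plane([f(a),f(b)],z)*1000; d=A-B; yaw=np.degrees(np.arctan2(-d[0],d[1]))
    print(n,z,A.round(1),B.round(1),"w",np.hypot(*d).round(1),"yaw",yaw.round(1),"mid",((A+B)/2).round(1))
E
```

```text
wide (array([554.2, -25.5]), array([55.6, 73.6]), 18.3)
narrow (array([441.2,  76.9]), array([53.2, 48.4]), 21.3)
wide 0 [650.2  50.8] [643.4 -17.9] w 69.1 yaw -5.7 mid [646.8  16.5]
wide 0.05 [644.1  49.3] [638.3 -17.4] w 66.9 yaw -5.0 mid [641.2  15.9]
narrow 0 [ 645.3 -153.3] [ 641.5 -201.9] w 48.8 yaw -4.4 mid [ 643.4 -177.6]
narrow 0.05 [ 641.6 -150.8] [ 638.6 -193.9] w 43.1 yaw -4.0 mid [ 640.1 -172.3]
mid 0 [650.9 216.7] [640.9 158.9] w 58.6 yaw -9.7 mid [645.9 187.8]
mid 0.05 [646.  209.1] [640.6 154.9] w 54.4 yaw -5.7 mid [643.3 182. ]
```

jog_arm --motion '[[[1.5,2.5,0,-2.5,4],[4.2,7.6,0,-5,4],[7.2,13,0,-7.5,4],[10,18.2,0,-10,4],[13,23.6,0,-12.5,4],[16,29,0,-15,4],[19,34.4,0,-17.5,4],[22,39.8,0,-20,4]]]'

```text
clock: 1.1
ee_pos: [0.3757, -0.2057, 0.214]
tcp_rot: [0.999, -0.05, 0.0, 0.0]
ft_force: [1.4, -0.0, 0.2]
width: 0.44
```

jog_arm --motion '[[[2.8,5,0,0,4],[5.5,10,-2,0,4],[8,14.5,-5,0,4],[10,18.2,-9,0,4],[10,18.2,-13,0,4],[10,18.2,-17,0,4],[10,18.2,-20,0,4],[10,18.2,-20,0,4]]]'

```text
clock: 2.1
ee_pos: [0.4737, -0.0252, 0.0124]
tcp_rot: [0.999, -0.049, -0.002, -0.0]
ft_force: [-0.5, 0.0, 0.5]
width: 0.441
```

jog_arm --motion '[[[1,-0.1,0,0,4],[2,-0.2,0,0,4],[2.8,-0.3,0,0,4],[3.6,-0.4,0,0,4],[4.4,-0.4,0,0,4],[5.2,-0.5,0,0,4],[6,-0.6,0,0,4],[6.3,-0.6,0,0,4]]]'

```text
clock: 3.1
ee_pos: [0.5388, -0.0316, 0.0139]
tcp_rot: [0.999, -0.049, 0.0, 0.0]
ft_force: [-1.8, 0.3, 1.5]
width: 0.44
```

```bash
python3 - <<'E'
from h import *
im=vision.snapshot("top")[:,:,::-1].copy(); cv2.imwrite("pics/top1.png",im)
a=cv2.imread("pics/top0.png")
f=lambda x0,y0,x1,y1,src:cv2.convertScaleAbs(cv2.resize(src[y0:y1,x0:x1],None,fx=6,fy=6,interpolation=cv2.INTER_CUBIC),alpha=1.7)
b=np.hstack([f(298,155,348,205,a),f(392,155,432,205,a)])   # 300 + 240 wide, 300 high
c=cv2.resize(im[150:330,240:440],None,fx=1.6,fy=1.6)
o=np.zeros((600,560,3),np.uint8); o[:300,:540]=b; o[305:305+c.shape[0],:c.shape[1]]=c
cv2.imwrite("pics/c1.png",o)
E
```

```text
(no output)
```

View pics/c1.png

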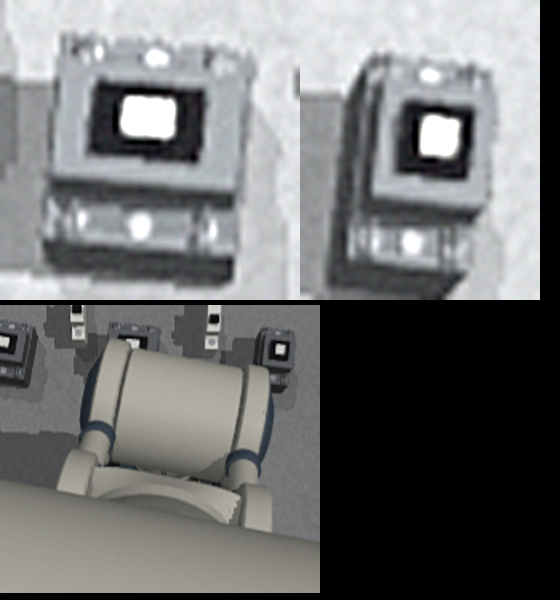

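The crops show knobs on the contactors' centrelines at the front and rear terraces. Wide: (140,225) and (157,57). Narrow: local (112,243) and (132,75). The arm hides the relay from the top camera. I'll compute the blob centroids.

```bash
python3 - <<'E'
from h import *
a=cv2.imread("pics/top0.png").max(2).astype(float)
def cen(x0,y0,c,r=3):
    u,v=(np.array(c)+.5)/6-.5+[x0,y0]
    for _ in range(4):
        iu,iv=int(round(u)),int(round(v)); w=a[iv-r:iv+r+1,iu-r:iu+r+1]; w=np.clip(w-np.percentile(w,55),0,None)
        Y,X=np.mgrid[iv-r:iv+r+1,iu-r:iu+r+1]; u,v=(X*w).sum()/w.sum(),(Y*w).sum()/w.sum()
    return u,v
for n,x0,F,B,Wt in(("wide",298,(140,225),(157,57),(148,117)),("narrow",392,(112,243),(132,75),(140,136))):
    f,b,w=[cen(x0,155,q,r) for q,r in((F,2),(B,2),(Wt,5))]
    P=plane([f,b],.052)*1000; d=P[1]-P[0]
    print(n,np.round([f,b,w],1).tolist(),P.round(1).tolist(),"len",np.hypot(*d).round(1),"yaw",np.degrees(np.arctan2(d[1],d[0])).round(1),"mid",P.mean(0).round(1),"white",(plane([w],.087)*1000).round(1))
E
python3 - <<'E'
from h import *
im=vision.snapshot("side")[:,:,::-1]; cv2.imwrite("pics/s1.png",cv2.resize(im[170:330,220:440],None,fx=3,fy=3,interpolation=cv2.INTER_CUBIC))
E
```

```text
wide [[321.0, 192.4], [323.6, 164.1], [322.3, 173.9]] [[651.5, 15.4], [713.6, 11.4]] len 62.2 yaw -3.7 mid [682.6  13.4] white [[681.9  13.2]]
narrow [[410.2, 195.0], [413.2, 167.1], [414.7, 177.2]] [[650.4, -174.0], [711.8, -180.5]] len 61.8 yaw -6.0 mid [ 681.1 -177.3] white [[ 679.7 -177. ]]
```

View pics/s1.png

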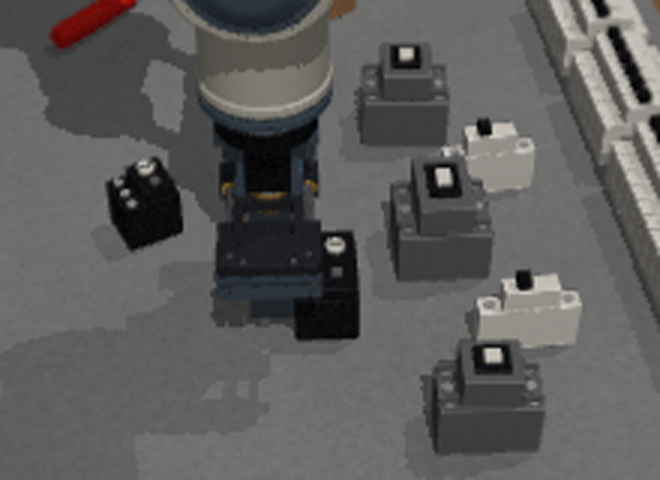

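The side view shows the wide relay squared up, upright and ahead of the fingers. The contactors fit at wide (682,13), yaw about -4.5, and narrow (680.5,-177), yaw about -5. Next I'll push the wide relay from its right side onto its contactor's centreline.

jog_arm --motion '[[[-1,0,0,0,2],[-2.5,0,2,0,2],[-2.5,0,7,0,2],[-2.5,-2,9,10,2],[-1,-5,9,20,2],[1,-7.3,9,30,2],[3.1,-8,9,40,2],[3.1,-8,9,50,2]]]'

```text
clock: 4.2
ee_pos: [0.5695, -0.1121, 0.1037]
tcp_rot: [0.925, 0.38, 0.0, 0.0]
ft_force: [-0.1, -0.0, 0.0]
width: 0.22
```

jog_arm --motion '[[[0,0,0,10,2],[0,0,0,20,2],[0,0,0,30,2],[0,0,-2,41.1,2],[0,0,-5,41.1,2],[0,0,-8,41.1,2],[0,0,-9.1,41.1,2],[0,0,-9.1,41.1,2]]]'

```text
clock: 5.2
ee_pos: [0.5685, -0.1113, 0.0127]
tcp_rot: [0.735, 0.679, -0.0, -0.001]
ft_force: [0.2, 0.3, 0.0]
width: 0.221
```

jog_arm --motion '[[[0.1,1,0,0,2],[0.2,2,0,0,2],[0.2,3,0,0,2],[0.3,4,0,0,2],[0.4,5,0,0,2],[0.5,6,0,0,2],[0.5,6.8,0,0,2],[0.6,7.4,0,0,2]]]'

```text
clock: 6.2
ee_pos: [0.575, -0.0369, 0.0129]
tcp_rot: [0.734, 0.679, -0.0, -0.0]
ft_force: [-0.3, -2.9, 2.4]
width: 0.218
```

jog_arm --motion '[[[0,0.4,0,0,2],[0,0.6,0,0,2],[0,0.6,0,0,2],[-0.1,-1.5,0,0,2],[-0.1,-4,2,0,2],[-4,-8,6,-8,2],[-8,-12,9,-18,2],[-12,-16,9,-28,2]]]'

```text
clock: 7.2
ee_pos: [0.4554, -0.1992, 0.1046]
tcp_rot: [0.878, 0.478, 0.001, 0.002]
ft_force: [0.5, -1.9, -0.0]
width: 0.217
```

```bash
python3 - <<'E'
from h import *
im=vision.snapshot("top")[:,:,::-1].copy(); cv2.imwrite("pics/top2.png",im)
cv2.imwrite("pics/c2.png",cv2.resize(im[140:320,240:460],None,fx=3,fy=3,interpolation=cv2.INTER_CUBIC))
u,v=proj([[.58,.02,.023]])[0].round().astype(int);print(u,v)
try: print(relay(im,(u,v)))
except Exception as e: print(e)
E
```

```text
318 228
(array([582.7,  23. ]), array([72.7, 58.2]), -4.5)
```

View pics/c2.png

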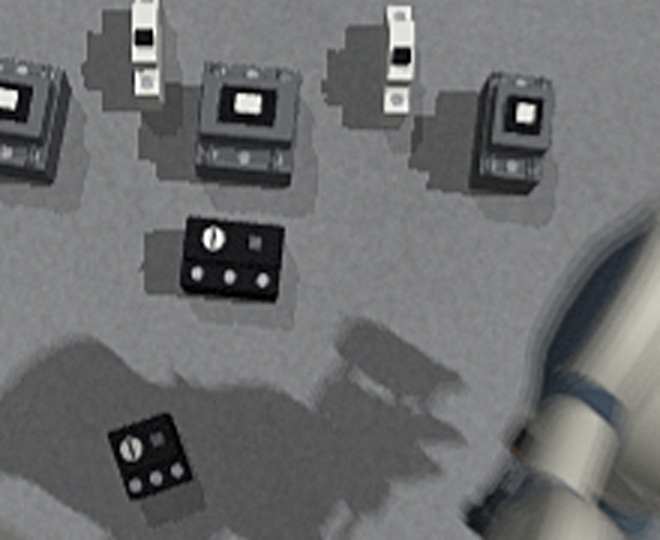

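The wide relay is squared at about (583,23), yaw -4.5, and looks about 2 mm left of the contactor axis. Its mid knob is at crop (230,277), where the axis would be at about 235. I'll refine this with the knobs.

```bash
cat >> h.py <<'E'
def blob(im,g,r):
    a=im.max(2).astype(float);u,v=g
    for _ in range(5):
        iu,iv=int(round(u)),int(round(v)); w=a[iv-r:iv+r+1,iu-r:iu+r+1]; w=np.clip(w-np.percentile(w,50),0,None)
        Y,X=np.mgrid[iv-r:iv+r+1,iu-r:iu+r+1]; u,v=(X*w).sum()/w.sum(),(Y*w).sum()/w.sum()
    return u,v
E
python3 - <<'E'
from h import *
im=cv2.imread("pics/top2.png"); f=lambda p:(np.array(p)+.5)/3-.5+[240,140]
P=lambda pts,z,r:(plane([blob(im,f(p),r) for p in pts],z)*1000).round(1)
c=P([(245,158),(252,73)],.052,2); print("contactor",c.tolist(),c.mean(0),np.degrees(np.arctan2(*(c[1]-c[0])[::-1])).round(1))
k=P([(197,273),(230,277),(263,281)],.047,2); d=k[0]-k[2]; print("relay knobs",k.tolist(),np.degrees(np.arctan2(-d[0],d[1])).round(1))
n=P([(512,166),(521,83)],.052,2); print("narrow",n.tolist(),n.mean(0),np.degrees(np.arctan2(*(n[1]-n[0])[::-1])).round(1))
k=P([(135,485),(156,478),(177,470)],.047,2);print("narrow knobs",k.tolist())
E
```

```text
contactor [[651.4, 15.4], [713.6, 11.4]] [682.5  13.4] -3.7
relay knobs [[569.1, 46.7], [567.2, 23.6], [565.3, 0.2]] -4.7
narrow [[650.4, -173.9], [711.8, -180.5]] [ 681.1 -177.2] -6.1
narrow knobs [[420.1, 83.9], [425.4, 70.1], [430.8, 56.0]]
```

jog_arm --motion '[[[1,3,0,-8,4],[2,7,0,-18,4],[3,11,0,-28,4],[4,15,0,-38,4],[5,19,0,-48,4],[6,22,0,-58,4],[6.3,22.6,-2,-61.6,4],[6.3,22.6,-4,-61.6,4]]]'

```text
clock: 8.25
ee_pos: [0.5192, 0.0289, 0.0624]
tcp_rot: [0.999, -0.036, 0.0, -0.0]
ft_force: [0.2, -0.3, -0.4]
width: 0.436
```

jog_arm --motion '[[[0,0,-2.5,0,4],[0,0,-5.1,0,4],[0,0,-5.1,0,4],[0,0,-5.1,0,4]]]'

```text
clock: 8.75
ee_pos: [0.5191, 0.0287, 0.0125]
tcp_rot: [0.999, -0.036, 0.0, 0.0]
ft_force: [0.9, 0.2, 0.5]
width: 0.442
```

jog_arm --motion '[[[1,-0.1,0,0,4],[1.9,-0.2,0,0,4],[2.7,-0.3,0,0,4],[3.5,-0.4,0,0,4],[4.3,-0.5,0,0,4],[4.9,-0.5,0,0,4],[5.3,-0.6,0,0,4],[5.5,-0.6,0,0,4]]]'

```text
clock: 9.75
ee_pos: [0.574, 0.0231, 0.0118]
tcp_rot: [0.999, -0.036, 0.0, 0.0]
ft_force: [-2.6, -0.2, 0.7]
width: 0.442
```

jog_arm --motion '[[[0.1,0,0,0,4],[0.2,0,0,0,4],[0.3,0,0,0,4],[0.4,0,0,0,4]]]'

```text
clock: 10.25
ee_pos: [0.5778, 0.0232, 0.0119]
tcp_rot: [0.999, -0.036, 0.0, 0.0]
ft_force: [-2.0, -0.2, -1.4]
width: 0.44
```

jog_arm --motion '[[[0.1,0,0,0,4],[0.1,0,0,0,4]]]'

```text
clock: 10.5
ee_pos: [0.5782, 0.0232, 0.0118]
tcp_rot: [0.999, -0.036, -0.001, 0.0]
ft_force: [-4.8, -0.4, 2.1]
width: 0.438
```

jog_arm --motion '[[[0.1,0,0,0,4],[0.1,0,0,0,4]]]'

```text
clock: 10.75
ee_pos: [0.5783, 0.0233, 0.0118]
tcp_rot: [0.999, -0.036, -0.001, 0.0]
ft_force: [-9.6, -1.0, 7.2]
width: 0.439
```

```bash
python3 - <<'E'
from h import *
im=vision.snapshot("side")[:,:,::-1]; cv2.imwrite("pics/s2.png",im)
cv2.imwrite("pics/s2c.png",cv2.resize(im[200:300,290:410],None,fx=6,fy=6,interpolation=cv2.INTER_CUBIC))
E
```

```text
(no output)
```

View pics/s2c.png

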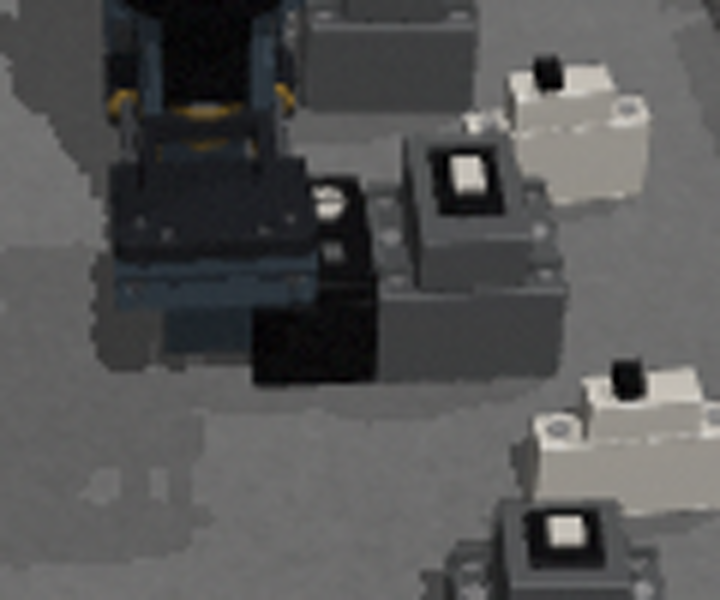

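The wide relay is butted against its contactor: the force rose at x=578.2 as predicted, the contactor held, and the side faces line up. I'll back off and go to the narrow relay's left side.

jog_arm --motion '[[[-0.5,0,0,0,4],[-2,0.1,0,0,4],[-4,0.2,3,0,4],[-5,0.2,8,0,3],[-7,3,9,10,2],[-9,6,9,20,2],[-11,9,9,30,2],[-13,11.7,9,40,2]]]'

```text
clock: 11.8
ee_pos: [0.4495, 0.1412, 0.1021]
tcp_rot: [0.951, 0.311, 0.001, 0.0]
ft_force: [-0.4, 0.2, -0.1]
width: 0.22
```

jog_arm --motion '[[[-1,0,0,10,2],[-1,0,0,20,2],[-1,0,0,30,2],[-1,0,0,40,2],[-1,0,-2,48.8,2],[-1,0,-5,48.8,2],[-1,0,-8,48.8,2],[-1,0,-9,48.8,2]]]'

```text
clock: 12.8
ee_pos: [0.4394, 0.1401, 0.0108]
tcp_rot: [0.739, 0.673, -0.0, -0.0]
ft_force: [-0.1, 0.1, 0.3]
width: 0.218
```

jog_arm --motion '[[[0,-1,0,0,2],[0,-2,0,0,2],[0,-3,0,0,2],[0,-4,0,0,2],[0,-5,0,0,2],[0,-6,0,0,2],[0,-7,0,0,2],[0,-8,0,0,2]]]'

```text
clock: 13.8
ee_pos: [0.4396, 0.0596, 0.0118]
tcp_rot: [0.739, 0.673, -0.0, -0.0]
ft_force: [0.5, 2.2, 3.3]
width: 0.222
```

jog_arm --motion '[[[0,-1,0,0,2],[0,-2,0,0,2],[0,-3,0,0,2],[0,-4,0,0,2],[0,-5,0,0,2],[0,-6,0,0,2],[0,-7,0,0,2],[0,-8,0,0,2]]]'

```text
clock: 14.8
ee_pos: [0.4397, -0.0205, 0.0119]
tcp_rot: [0.739, 0.673, -0.0, -0.0]
ft_force: [0.5, 2.0, 0.7]
width: 0.22
```

jog_arm --motion '[[[0,-1,0,0,2],[0,-2,0,0,2],[0,-3,0,0,2],[0,-4,0,0,2],[0,-5,0,0,2],[0,-6,0,0,2],[0,-7,0,0,2],[0,-7.8,0,0,2]]]'

```text
clock: 15.8
ee_pos: [0.4397, -0.0984, 0.0118]
tcp_rot: [0.739, 0.673, -0.0, -0.0]
ft_force: [-0.2, 1.8, 0.6]
width: 0.217
```

jog_arm --motion '[[[0,-0.5,0,0,2],[0,-0.9,0,0,2],[0,-1.2,0,0,2],[0,-1.4,0,0,2],[0,-1.5,0,0,2],[0,-1.5,0,0,2]]]'

```text
clock: 16.55
ee_pos: [0.4398, -0.1128, 0.0119]
tcp_rot: [0.739, 0.673, -0.0, 0.0]
ft_force: [-0.9, 1.2, 0.3]
width: 0.217
```

jog_arm --motion '[[[0,0.5,0,0,4],[0,2,0,0,4],[0,4,4,0,4],[-2,9,8,-8,4],[-4,14,9,-18,4],[-4,19,9,-28,4],[-4,24,9,-38,4],[-4,29,9,-48,4]]]'

```text
clock: 17.55
ee_pos: [0.4, 0.1654, 0.102]
tcp_rot: [0.934, 0.358, 0.0, 0.0]
ft_force: [1.0, -1.0, 0.5]
width: 0.439
```

```bash
python3 - <<'E'
from h import *
im=vision.snapshot("top")[:,:,::-1].copy(); cv2.imwrite("pics/top3.png",im)
cv2.imwrite("pics/c3.png",cv2.resize(im[150:340,290:460],None,fx=3,fy=3,interpolation=cv2.INTER_CUBIC))
u,v=proj([[.44,-.155,.023]])[0].round().astype(int);print(u,v)
try: print(relay(im,(u,v)))
except Exception as e: print(e)
E
```

```text
399 295
(array([ 428. , -151.1]), array([52.4, 52.6]), -5.6)
```

View pics/c3.png

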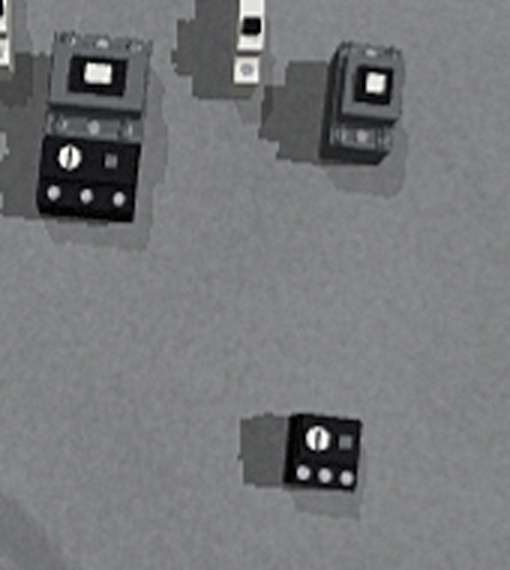

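Both relays are upright. The wide set is joined and the narrow relay is squared at about crop (323,452). I'll get precise values from the knobs.

```bash
python3 - <<'E'
from h import *
im=cv2.imread("pics/top3.png"); f=lambda p:(np.array(p)+.5)/3-.5+[290,150]
P=lambda pts,z,r:(plane([blob(im,f(p),r) for p in pts],z)*1000).round(1)
for n,c,k in(("wide",[(94,127),(102,42)],[(54,192),(87,196),(119,199)]),("narrow",[(362,135),(371,50)],[(303,472),(325,475),(346,478)])):
    c=P(c,.052,2);k=P(k,.047,2);d=k[0]-k[2];t=np.arctan2(-d[0],d[1]);a=np.arctan2(*(c[1]-c[0])[::-1])
    ce=k.mean(0)+15.5*np.array([np.cos(t),np.sin(t)]);o=c.mean(0);v=ce-o
    for A in (a,t): print(n,"org",o,"yawC",np.degrees(a).round(1),"relay",ce.round(1),"yaw",np.degrees(t).round(1),"in frame",round(v[0]*np.cos(A)+v[1]*np.sin(A),1),round(-v[0]*np.sin(A)+v[1]*np.cos(A),1))
E
```

```text
wide org [682.65  13.25] yawC -3.9 relay [619.4  19. ] yaw -4.2 in frame -63.5 1.4
wide org [682.65  13.25] yawC -3.9 relay [619.4  19. ] yaw -4.2 in frame -63.5 1.2
narrow org [ 681.1 -177.3] yawC -6.1 relay [ 428.1 -150.7] yaw -4.8 in frame -254.4 -0.6
narrow org [ 681.1 -177.3] yawC -6.1 relay [ 428.1 -150.7] yaw -4.8 in frame -254.4 5.2
```

jog_arm --motion '[[[0,-3,0,-6,1.6],[0,-7,0,-12,1.6],[0,-11,0,-18,1.6],[-1,-15,0,-24,1.6],[-2,-19,0,-31,1.6],[-3,-23,0,-37,1.6],[-3.5,-27,0,-43,1.6],[-3.5,-30.9,0,-47.8,1.6]]]'

```text
clock: 18.6
ee_pos: [0.3652, -0.1462, 0.1019]
tcp_rot: [0.999, -0.05, -0.0, -0.0]
ft_force: [1.7, 0.6, 0.5]
width: 0.176
```

jog_arm --motion '[[[0,0,0,0,1.6],[0,0,-3,0,1.6],[0,0,-6,0,1.6],[0,0,-9,0,1.6],[0,0,-9,0,1.6],[0,0,-9,0,1.6]]]'

```text
clock: 19.35
ee_pos: [0.3659, -0.1452, 0.0125]
tcp_rot: [0.999, -0.048, -0.0, -0.0]
ft_force: [-0.6, -0.2, 0.6]
width: 0.176
```

jog_arm --motion '[[[1,-0.1,0,-0.3,1.6],[1.9,-0.2,0,-0.3,1.6],[2.6,-0.3,0,-0.3,1.6],[3.4,-0.4,0,-0.3,1.6],[4.3,-0.5,0,-0.3,1.6],[5.3,-0.6,0,-0.3,1.6],[6.3,-0.7,0,-0.3,1.6],[7.3,-0.8,0,-0.3,1.6]]]'

```text
clock: 20.35
ee_pos: [0.4396, -0.154, 0.0118]
tcp_rot: [0.999, -0.051, 0.0, 0.0]
ft_force: [-1.1, 0.4, 0.5]
width: 0.179
```

jog_arm --motion '[[[1,-0.1,0,0,1.6],[2,-0.2,0,0,1.6],[3,-0.3,0,0,1.6],[4,-0.4,0,0,1.6],[5,-0.5,0,0,1.6],[6,-0.6,0,0,1.6],[6.7,-0.7,0,0,1.6],[7,-0.7,0,0,1.6]]]'

```text
clock: 21.35
ee_pos: [0.5093, -0.1609, 0.0118]
tcp_rot: [0.999, -0.051, 0.0, 0.0]
ft_force: [-2.5, -0.1, 1.6]
width: 0.176
```

```bash
python3 - <<'E'
from h import *
for n in("top","side"):
    im=vision.snapshot(n)[:,:,::-1].copy(); cv2.imwrite(f"pics/{n}4.png",im)
t=cv2.resize(cv2.imread("pics/top4.png")[150:290,340:460],None,fx=3,fy=3,interpolation=cv2.INTER_CUBIC)
s=cv2.resize(im[230:330,300:420],None,fx=3.5,fy=3.5,interpolation=cv2.INTER_CUBIC)
o=np.zeros((420,790,3),np.uint8);o[:420,:360]=t;o[:350,365:785]=s;cv2.imwrite("pics/c4.png",o)
E
```

```text
(no output)
```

View pics/c4.png

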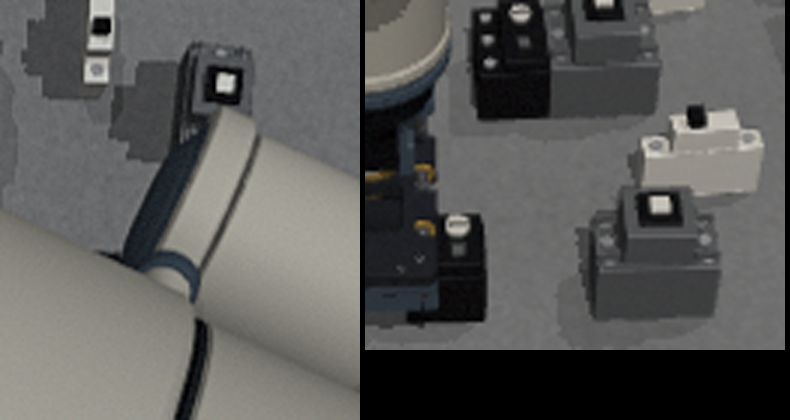

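From the side, the narrow relay is upright and square at the fingers, about 68 mm short. I'll step aside once to measure the alignment before docking.

jog_arm --motion '[[[-1,0.1,0,0,1.6],[-3,0.3,0,0,1.6],[-5,0.5,4,0,1.6],[-7,3.5,8,0,1.6],[-9,9,9,0,1.6],[-11,15,9,0,1.6],[-11,21,9,0,1.6],[-11,27,9,0,1.6]]]'

```text
clock: 22.45
ee_pos: [0.3976, 0.1106, 0.102]
tcp_rot: [0.999, -0.052, 0.0, -0.0]
ft_force: [1.4, -0.8, -0.2]
width: 0.177
```

```bash
cat > m.py <<'E'
from h import *
def run(im,kz=None):
    for n,o0,rx,W,y in(("narrow",(681.1,-177.3,-6.0),None,45,0),("wide",(682.6,13.3,-4.0),None,70,0)):
        pass
E
python3 - <<'E'
from h import *
im=vision.snapshot("top")[:,:,::-1].copy(); cv2.imwrite("pics/top5.png",im)
ce0=np.array([509.3+41,-160.9-4.3]);t=np.radians(-5.9);R=np.array([[np.cos(t),-np.sin(t)],[np.sin(t),np.cos(t)]])
for i in range(3):
    g=proj([[*((ce0+R@[-15.5,s])/1000),.047] for s in(15,0,-15)])
    b=[blob(im,p,2) for p in g]; k=plane(b,.047)*1000
    print(np.round(g,1).tolist(),np.round(b,1).tolist()); d=k[0]-k[2];a=np.arctan2(-d[0],d[1]);ce0=k.mean(0)+15.5*np.array([np.cos(a),np.sin(a)])
print("relay",ce0,np.degrees(a))
u,v=proj([[*(ce0/1000),.023]])[0].round().astype(int); print(relay(im,(u,v)))
c=plane([blob(im,p,2) for p in ((410.2,195),(413.2,167.1))],.052)*1000;A=np.arctan2(*(c[1]-c[0])[::-1]);v=ce0-c.mean(0)
print("contactor",c.mean(0),np.degrees(A),"frame",v[0]*np.cos(A)+v[1]*np.sin(A),-v[0]*np.sin(A)+v[1]*np.cos(A))
E
rm m.py
```

```text
[[397.6, 248.3], [404.8, 249.2], [411.9, 250.1]] [[397.0, 248.3], [404.1, 249.2], [411.1, 250.0]]
[[396.9, 248.3], [404.0, 249.2], [411.1, 250.1]] [[397.0, 248.3], [404.1, 249.2], [411.1, 250.0]]
[[396.9, 248.3], [404.0, 249.2], [411.1, 250.1]] [[397.0, 248.3], [404.1, 249.2], [411.1, 250.0]]
relay [ 550.39912355 -163.59427066] -5.657017582932839
(array([ 550.6, -163.9]), array([52.1, 57.7]), -5.7)
contactor [ 681.10303469 -177.26000212] -6.065489515156713 frame -131.4161918788444 -0.22161964944360157
```

The narrow relay is at lateral error -0.2 mm and yaw -5.7 against the contactor's -6.1. I'll go back and dock.

jog_arm --motion '[[[0,-4,0,0,1.6],[0,-9,0,0,1.6],[0,-14,0,0,1.6],[1,-19,0,0,1.6],[4,-23,0,0,1.6],[7,-26,-2,0,1.6],[8,-26.7,-5,0,1.6],[8,-26.7,-8,0,1.6]]]'

```text
clock: 23.5
ee_pos: [0.4789, -0.1587, 0.021]
tcp_rot: [0.999, -0.052, 0.0, 0.0]
ft_force: [-0.2, -0.1, -0.2]
width: 0.174
```

jog_arm --motion '[[[0,0,-1,0,1.6],[0,0,-1,0,1.6],[1,-0.1,-1,0,1.6],[2,-0.2,-1,0,1.6],[2.7,-0.3,-1,0,1.6],[3.4,-0.3,-1,0,1.6],[4.2,-0.4,-1,0,1.6],[5,-0.5,-1,0,1.6]]]'

```text
clock: 24.5
ee_pos: [0.5291, -0.1628, 0.0118]
tcp_rot: [0.999, -0.051, -0.0, -0.0]
ft_force: [-2.4, -0.3, 2.3]
width: 0.175
```

jog_arm --motion '[[[0.8,-0.1,0,0,1.6],[1.6,-0.2,0,0,1.6],[2.4,-0.3,0,0,1.6],[3.2,-0.4,0,0,1.6],[3.8,-0.4,0,0,1.6],[4.2,-0.5,0,0,1.6],[4.4,-0.5,0,0,1.6],[4.5,-0.5,0,0,1.6]]]'

```text
clock: 25.5
ee_pos: [0.5738, -0.1679, 0.0118]
tcp_rot: [0.999, -0.051, -0.0, -0.0]
ft_force: [-0.7, -0.2, -0.5]
width: 0.178
```

jog_arm --motion '[[[0.1,0,0,0,1.6],[0.2,0,0,0,1.6],[0.3,0,0,0,1.6],[0.3,0,0,0,1.6]]]'

```text
clock: 26.0
ee_pos: [0.5765, -0.1678, 0.0118]
tcp_rot: [0.999, -0.051, -0.0, -0.0]
ft_force: [-4.5, 0.3, 2.1]
width: 0.175
```

jog_arm --motion '[[[0.1,0,0,0,1.6],[0.1,0,0,0,1.6]]]'

```text
clock: 26.25
ee_pos: [0.5777, -0.1678, 0.0118]
tcp_rot: [0.999, -0.051, -0.0, -0.0]
ft_force: [-4.1, -0.8, 2.0]
width: 0.177
```

jog_arm --motion '[[[-0.5,0,0,0,1.6],[-2,0.2,0,0,1.6],[-4,0.4,3,0,1.6],[-7,3,8,0,1.6],[-11,7,9,0,1.6],[-15,12,9,0,1.6],[-19,17,9,0,1.6],[-21,22,9,0,1.6]]]'

```text
clock: 27.25
ee_pos: [0.3661, 0.0532, 0.1021]
tcp_rot: [0.999, -0.052, 0.0, -0.0]
ft_force: [1.2, 1.1, 1.2]
width: 0.177
```

```bash
python3 - <<'E'
from h import *
im=vision.snapshot("top")[:,:,::-1].copy(); cv2.imwrite("pics/top6.png",im)
s=vision.snapshot("side")[:,:,::-1].copy(); cv2.imwrite("pics/side6.png",s)
o=np.zeros((600,780,3),np.uint8)
o[:280,:780]=cv2.resize(im[145:215,225:420],None,fx=4,fy=4,interpolation=cv2.INTER_CUBIC)
o[285:600,:360]=cv2.resize(s[225:330,320:440],None,fx=3,fy=3,interpolation=cv2.INTER_CUBIC)
cv2.imwrite("pics/c6.png",o)
for n,c0,o0,W in(("narrow",((410.2,195),(413.2,167.1)),(681.1,-177.3,-6),15),("wide",((321,192.4),(323.6,164.1)),(682.6,13.3,-4),23.3)):
    t=np.radians(o0[2]);R=np.array([[np.cos(t),-np.sin(t)],[np.sin(t),np.cos(t)]])
    g=proj([[*((np.array(o0[:2])+R@[-78.5,q])/1000),.047] for q in(W,0,-W)])
    k=plane([blob(im,p,2) for p in g],.047)*1000;d=k[0]-k[2];a=np.arctan2(-d[0],d[1]);ce=k.mean(0)+15.5*np.array([np.cos(a),np.sin(a)])
    c=plane([blob(im,p,2) for p in c0],.052)*1000;A=np.arctan2(*(c[1]-c[0])[::-1]);v=ce-c.mean(0)
    print(n,"contactor",c.mean(0).round(1),np.degrees(A).round(1),"relay",ce.round(1),np.degrees(a).round(1),"frame",(v[0]*np.cos(A)+v[1]*np.sin(A)).round(1),(-v[0]*np.sin(A)+v[1]*np.cos(A)).round(1))
E
```

```text
narrow contactor [ 682.5 -177.3] -6.2 relay [ 618.7 -170.2] -6.0 frame -64.2 0.1
wide contactor [682.7  13.2] -3.9 relay [619.4  19.1] -4.1 frame -63.5 1.5
```

View pics/c6.png

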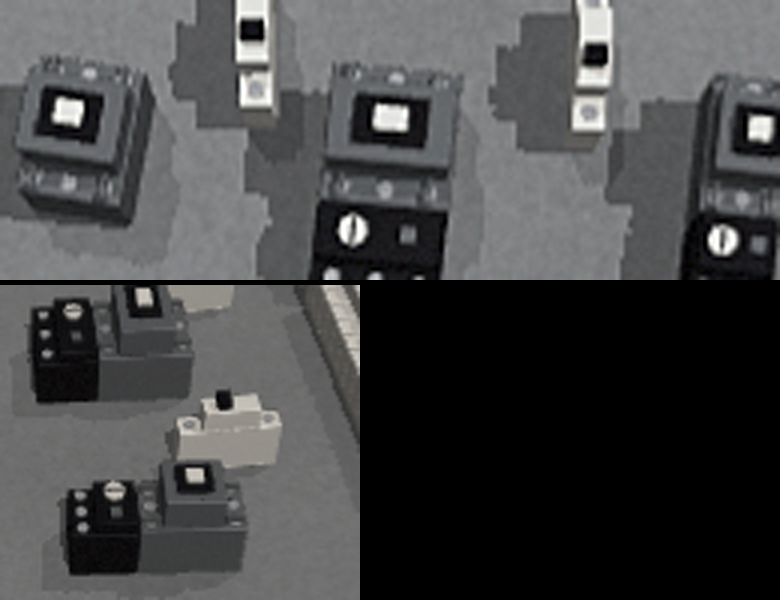

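The narrow set is docked: lateral 0.1 mm, yaw within 0.2°, and its contactor moved only about 1.4 mm. The wide relay sits square but about 1.4 mm left of centre. Plenty of time remains, so I'll nudge it gently from its left side.

jog_arm --motion '[[[1,1,1,10,0],[4,3,2,20,0],[8,4,2,30,0],[12,4.7,2,40,0],[16,4.7,2,50,0],[20,4.7,2,60,0],[23,4.7,2,70,0],[25.4,4.7,2,80,0]]]'

```text
clock: 28.35
ee_pos: [0.6235, 0.0986, 0.1218]
tcp_rot: [0.796, 0.605, 0.001, 0.0]
ft_force: [-0.6, -1.1, 0.7]
width: 0.004
```

jog_arm --motion '[[[0,0,0,10,0],[0,0,0,11.9,0],[0,0,-3,11.9,0],[0,0,-6,11.9,0],[0,0,-9,11.9,0],[0,0,-10.4,11.9,0],[0,0,-10.4,11.9,0],[0,0,-10.4,11.9,0]]]'

```text
clock: 29.35
ee_pos: [0.6225, 0.0992, 0.0189]
tcp_rot: [0.731, 0.682, 0.001, 0.0]
ft_force: [0.4, 0.1, -0.4]
width: 0.002
```

jog_arm --motion '[[[-0.1,-0.8,0,0,0],[-0.1,-1.6,0,0,0],[-0.2,-2.2,0,0,0],[-0.2,-2.6,0,0,0],[-0.2,-2.8,0,0,0],[-0.2,-2.8,0,0,0]]]'

```text
clock: 30.1
ee_pos: [0.6199, 0.0711, 0.0179]
tcp_rot: [0.731, 0.682, 0.0, 0.0]
ft_force: [0.6, -0.3, -0.8]
width: 0.005
```

jog_arm --motion '[[[0,-0.1,0,0,0],[0,-0.2,0,0,0],[0,-0.2,0,0,0],[0,-0.2,0,0,0]]]'

```text
clock: 30.6
ee_pos: [0.6197, 0.0693, 0.0178]
tcp_rot: [0.731, 0.682, -0.0, -0.0]
ft_force: [-1.1, 2.7, 0.5]
width: 0.006
```

jog_arm --motion '[[[0,-0.05,0,0,0],[0,-0.05,0,0,0],[0,0.5,0,0,0],[0,2,0,0,0],[0,3,4,0,0],[-4,3,9,-8,0],[-9,3,10,-18,0],[-15,3,10,-28,0]]]'

```text
clock: 31.6
ee_pos: [0.4695, 0.1, 0.119]
tcp_rot: [0.876, 0.483, 0.001, 0.001]
ft_force: [-0.6, 1.7, -0.4]
width: 0.005
```

jog_arm --motion '[[[-4,0,0,-10,0],[-8,2,0,-20,0],[-12,5,0,-30,0],[-12,8,0,-40,0]]]'

```text
clock: 32.1
ee_pos: [0.3468, 0.1799, 0.118]
tcp_rot: [0.988, 0.154, -0.001, 0.0]
ft_force: [1.3, -0.0, -1.0]
width: 0.008
```

```bash
python3 - <<'E'
from h import *
im=vision.snapshot("top")[:,:,::-1].copy(); cv2.imwrite("pics/top7.png",im)
cv2.imwrite("pics/c7.png",cv2.resize(im[90:320,100:560],None,fx=1.7,fy=1.7,interpolation=cv2.INTER_CUBIC))
for n,c0,o0,W in(("narrow",((410.2,195),(413.2,167.1)),(681.1,-177.3,-6),15),("wide",((321,192.4),(323.6,164.1)),(682.6,13.3,-4),23.3)):
    t=np.radians(o0[2]);R=np.array([[np.cos(t),-np.sin(t)],[np.sin(t),np.cos(t)]])
    g=proj([[*((np.array(o0[:2])+R@[-78.5,q])/1000),.047] for q in(W,0,-W)])
    k=plane([blob(im,p,2) for p in g],.047)*1000;d=k[0]-k[2];a=np.arctan2(-d[0],d[1]);ce=k.mean(0)+15.5*np.array([np.cos(a),np.sin(a)])
    c=plane([blob(im,p,2) for p in c0],.052)*1000;A=np.arctan2(*(c[1]-c[0])[::-1]);v=ce-c.mean(0)
    print(n,"contactor",c.mean(0).round(1),np.degrees(A).round(1),"relay",ce.round(1),np.degrees(a).round(1),"frame",(v[0]*np.cos(A)+v[1]*np.sin(A)).round(1),(-v[0]*np.sin(A)+v[1]*np.cos(A)).round(1))
E
```

```text
narrow contactor [ 682.4 -177.3] -6.3 relay [ 618.6 -170.2] -5.9 frame -64.2 0.1
wide contactor [682.6  13.3] -3.9 relay [619.3  17.1] -3.9 frame -63.5 -0.4
```

View pics/c7.png

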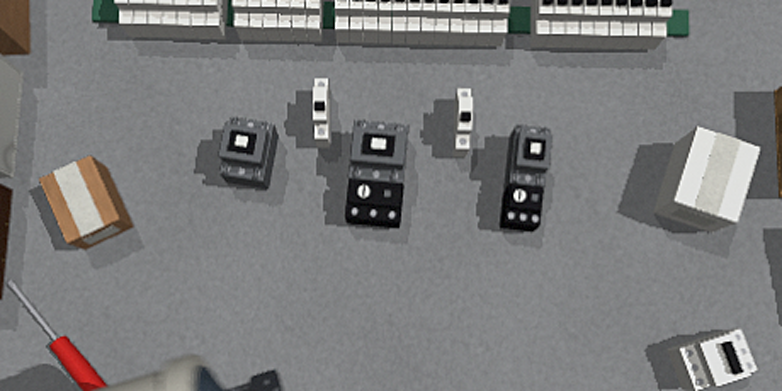

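Both sets are joined in the final view: wide at crop (375,175), narrow at (525,180). The other goods are where they were, so I'm handing in.

```bash
python3 -c "
from plant import robot
print(robot.close_job())"
```

```text
the job is handed in; nothing more can be done
None
```

I pushed both relays along the bench against their contactors and handed the job in at about 32 s of the 64 s. Nothing was gripped, lifted or toppled. The wide relay also got a small sideways nudge to centre it.

Final check from the top camera, in each contactor's frame (docked target x = -63, y = 0 mm):

| Set | x (mm) | y (mm) | Relay yaw | Contactor yaw |
|---|---|---|---|---|
| Wide | -63.5 | -0.4 | -3.9° | -3.9° |
| Narrow | -64.2 | +0.1 | -5.9° | -6.3° |

- **Contactors:** the narrow one shifted about 1.4 mm when its relay met it; the wide one did not measurably move.
- **Narrow set:** it reads 1.2 mm long in x. The contactor moved on contact, so I take that as camera error, but a sub-millimetre gap is possible.
- **Forces:** the highest wrist force reported was about 12 N, when the wide relay butted.
- **Other goods:** they look undisturbed in the final picture; I did not measure their positions.

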